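# Find the rattling project box and hold it out

### The arm

A 6-joint arm with a two-finger parallel gripper is mounted at the origin on the work surface. World frame = base frame: x ahead of the robot, y to its left, z up, the work surface at z = 0. Lengths are in m, angles in degrees, forces in N, time in s.
With the tool pointing down it reaches from about 0.325 to 0.775 m from the base axis. Payload 5.5 kg.
Tool frame: the origin (TCP) lies on the centre line of the jaws, within the pads' length; the fingertips stand 8 mm ahead of it and the grasp point (between the pads) lies 11 mm behind it; z points along the fingers, y is the line along which they close (so a half turn about z gives the same grasp; the last joint's range is limited). The gripper opens to 85 mm and grips with 20 to 120 N. Pads are 22 mm wide; open, the fingers measure 114 mm over their backs; the gripper's body (76 mm by 85 mm) begins 54 mm behind the grasp point. The pads swing forward as they close: fully open they stand 13 mm farther back than shut.
Start: joints at [-74.124, 5.22, 70.514, -0, 104.267, -3.249], TCP at [0.197, -0.567, 0.239] pointing down, gripper open.
Joint ranges: [-164.24, 164.24], [-49.07, 125.15], [9.68, 141.18], [-86.29, 266.29], [3.28, 154.24], [-151.56, 151.56]. Speed limits (degrees/s): [147.25, 147.25, 172.46, 180, 180, 180].

### API

Orientations are given as a 3x3 rotation matrix whose columns are the frame's x, y, z axes.
In Python, from workcell import env gives the robot as it stands.
- The arm moves only by the tool carry_out, never from a script. Its argument "commands" is a list of rows, each a list of 7 numbers: the shift along the tool's x, y, z in units of 25 mm (1.0 is 25 mm), then the turn, a rotation vector about the tool's x, y, z in units of 8 degrees (1.0 is 8 degrees), then the closure in counts, from 0 (fully open) to 255 (shut). A call has exactly 10 rows; each row shifts and turns the commanded pose from where the row before left it, along the tool's axes as they then stand; what a row does not reach is not made up. A row lasts 1/8 s, in which the tool goes at most 62.5 mm and 10.7 degrees, less where a joint would pass 70% of its speed; a pose out of reach is approached as far as the arm can. A call is refused whole if a number of a shift passes 1 or a number of a turn 1, either way. A call with a gripper value outside its range is refused whole. The fingers move at their own pace and stop on an object; "squeeze" is the grip in N (left out, the last holds). Time passes only in rows, so rows that do not move let the fingers close, or fill a call up. It gives the time, the measured TCP pose, the force, the opening and the grip force at its end, in the units of the state.
- env.sense(): the state, without advancing time (a new reading comes with each control period).
- env.camera(name): name is "scene" or "top" or "wrist"; returns (picture, depth): 480x640x3 uint8, blue, green, red; 480x640 float32, m along the optical axis (not along the pixel's ray), 0 where there is no reading.
- env.camera_params(name): a dict with "fx", "fy", "cx", "cy" (pixels), "D" ([k1, k2, p1, p2, k3] as OpenCV has them; the pictures are not rectified), "origin" and "rotation" of the camera in the world. Camera axes: x right, y up, looking along -z (the intrinsics and any distortion apply to the point x, -y, -z); pixel columns grow to the right and rows downward; lengths in m; the calibration is good to about 2 mm. A picture is of the moment at which its call begins: read the wrist's pose just before it. camera_params takes no time and is no camera call; for the wrist camera it gives the pose at the moment of the call.
- env.finish_job(): hands the job in; it is judged then, once.
The state is a dict: "time": time; "q": joint angles; "joint_vel": joint speeds; "joint_efforts": joint torques, N m; "tcp_pos": TCP position; "tool_rot": TCP orientation; "contact_force": force on the tool from outside, world axes, zero at the start; "wrist_torque": the same for the moment, N m; "opening": finger opening in m; "grip_force": force on a finger pad.
Only numpy, scipy, OpenCV 4.12 (cv2) and the standard library are available. Lean on these libraries where they do the work, as an engineer would, in place of code of your own. Each camera call takes 0.05 s, during which the arm holds its last target. There are 200 camera calls.

### The job

One of the three identical closed project boxes has a part loose inside: lift them one at a time and shake each in the air, tipping it lengthwise end to end a few times, until you find the one that rattles, and set any sound one back down, upright, where it stood. Hold the rattling box out to the instructor over the middle of the clipboard, level, still and about a hand's width or two above it, leave the other things on the bench alone, and finish while holding it there: do not put it down.

Things in the scene. Friction and masses are not known exactly. Their poses are not given: they have to be found in the camera images.
- case_a: closed project box 1 of 3, all alike (the name tells neither its place nor whether it rattles): light grey plastic, 125 mm long (x), 54 wide (y), 40 tall (z), flat sides, four lid screws, small sockets in the ends; 170 to 290 g. Stands with its length along world x within 20 degrees, in a row left to right. Origin: centre of its underside, z up
- case_b: closed project box 2 of 3, all alike (the name tells neither its place nor whether it rattles): light grey plastic, 125 mm long (x), 54 wide (y), 40 tall (z), flat sides, four lid screws, small sockets in the ends; 170 to 290 g. Stands with its length along world x within 20 degrees, in a row left to right. Origin: centre of its underside, z up
- case_c: closed project box 3 of 3, all alike (the name tells neither its place nor whether it rattles): light grey plastic, 125 mm long (x), 54 wide (y), 40 tall (z), flat sides, four lid screws, small sockets in the ends; 170 to 290 g. Stands with its length along world x within 20 degrees, in a row left to right. Origin: centre of its underside, z up
- case_a_mid (a point): the middle of case_a, 20 mm above its underside. In the rattling box (any one of the three) a drum-shaped choke, 28 mm across, 24 long, about 110 g, lies loose on its rim near the middle, axis about across the box: it can roll 45 mm to either end; nothing moves in the others
- case_b_mid (a point): the middle of case_b, 20 mm above its underside. The loose choke rolls or slides when its box is tilted lengthwise by more than about 9 degrees or jerked lengthwise harder than about 1.5 m/s2, takes about 0.5 s from end to end at 12 degrees, knocks on the end wall, and stays at that end when the box is brought level gently
- case_c_mid (a point): the middle of case_c, 20 mm above its underside. With a box gripped at its middle, the loose choke going from one end to the other changes the moment about the line across the box by about 0.09 N m, both felt with the box level; a sound box changes nothing
- clipboard: the instructor's small clipboard with a form, lying flat on the far side of the bench, fixed: 160 mm (x, towards the far side) by 230 mm (y), board 4 mm thick, its metal clip up to 14 mm high at its +y end. Origin: centre of its underside
- multimeter: bystander: orange hand multimeter, 180 x 85 x 48 mm, lying face up at the left. Origin: centre of its underside
- pliers: bystander: long-nose pliers with yellow grips, 155 mm long, 12 mm thick, lying flat at the right. Origin: under the joint pin; jaws along +x
- solder_reel: bystander: reel of solder standing on its flange at the right, 60 mm across, 40 mm tall. Origin: centre of its underside
Not all that is in view belongs to the job. Leave any yellow look-alike of the case_c alone.

How it is judged (in metres and radians):
On the way, in this order (a step that is already met when the one before it is completed fails the run):
1. the rattling box is shaken in the air: its loose part runs to one end (20 mm off the middle) (((distance between adrift_c0 and case_a_mid below 0.06 m and height (world z) of case_a above 0.04 m and contact force between case_a and the fingers above 1 N and x of adrift_c0 in the frame of case_a above 0.02 m) or (distance between adrift_c0 and case_b_mid below 0.06 m and height (world z) of case_b above 0.04 m and contact force between case_b and the fingers above 1 N and x of adrift_c0 in the frame of case_b above 0.02 m) or (distance between adrift_c0 and case_c_mid below 0.06 m and height (world z) of case_c above 0.04 m and contact force between case_c and the fingers above 1 N and x of adrift_c0 in the frame of case_c above 0.02 m))).
2. and back to the other end (((distance between adrift_c0 and case_a_mid below 0.06 m and height (world z) of case_a above 0.04 m and contact force between case_a and the fingers above 1 N and x of adrift_c0 in the frame of case_a below -0.02 m) or (distance between adrift_c0 and case_b_mid below 0.06 m and height (world z) of case_b above 0.04 m and contact force between case_b and the fingers above 1 N and x of adrift_c0 in the frame of case_b below -0.02 m) or (distance between adrift_c0 and case_c_mid below 0.06 m and height (world z) of case_c above 0.04 m and contact force between case_c and the fingers above 1 N and x of adrift_c0 in the frame of case_c below -0.02 m))).
3. and to the first end again (((distance between adrift_c0 and case_a_mid below 0.06 m and height (world z) of case_a above 0.04 m and contact force between case_a and the fingers above 1 N and x of adrift_c0 in the frame of case_a above 0.02 m) or (distance between adrift_c0 and case_b_mid below 0.06 m and height (world z) of case_b above 0.04 m and contact force between case_b and the fingers above 1 N and x of adrift_c0 in the frame of case_b above 0.02 m) or (distance between adrift_c0 and case_c_mid below 0.06 m and height (world z) of case_c above 0.04 m and contact force between case_c and the fingers above 1 N and x of adrift_c0 in the frame of case_c above 0.02 m))).
At the end, for the whole second after the job is handed in: The box with the loose part is held by the fingers alone, still (under 0.03 m/s), level within 0.25 rad, its underside 60 to 300 mm above the bench and its middle within 70 mm of the clipboard's centre in plan; the two sound boxes stand free on the bench, upright, within 50 mm of where they started (((distance between adrift_c0 and case_a_mid below 0.06 m and height (world z) of case_a between 0.06 and 0.3 m and angle between case_a's own z axis and vertical below 0.25 rad and horizontal distance between case_a and clipboard below 0.07 m and linear speed of case_a below 0.03 m/s and contact force between case_a and the fingers above 1 N and contact force between case_a and case_b below 0.1 N and contact force between case_a and case_c below 0.1 N and contact force between case_a and clipboard below 0.1 N and contact force between case_a and multimeter below 0.1 N and (height (world z) of case_b below 0.008 m and angle between case_b's own z axis and vertical below 0.1 rad and distance of case_b from where it was at the start of the episode below 0.05 m and linear speed of case_b below 0.03 m/s and contact force between case_b and the fingers below 0.1 N) and (height (world z) of case_c below 0.008 m and angle between case_c's own z axis and vertical below 0.1 rad and distance of case_c from where it was at the start of the episode below 0.05 m and linear speed of case_c below 0.03 m/s and contact force between case_c and the fingers below 0.1 N)) or (distance between adrift_c0 and case_b_mid below 0.06 m and height (world z) of case_b between 0.06 and 0.3 m and angle between case_b's own z axis and vertical below 0.25 rad and horizontal distance between case_b and clipboard below 0.07 m and linear speed of case_b below 0.03 m/s and contact force between case_b and the fingers above 1 N and contact force between case_b and case_a below 0.1 N and contact force between case_b and case_c below 0.1 N and contact force between case_b and clipboard below 0.1 N and contact force between case_b and multimeter below 0.1 N and (height (world z) of case_a below 0.008 m and angle between case_a's own z axis and vertical below 0.1 rad and distance of case_a from where it was at the start of the episode below 0.05 m and linear speed of case_a below 0.03 m/s and contact force between case_a and the fingers below 0.1 N) and (height (world z) of case_c below 0.008 m and angle between case_c's own z axis and vertical below 0.1 rad and distance of case_c from where it was at the start of the episode below 0.05 m and linear speed of case_c below 0.03 m/s and contact force between case_c and the fingers below 0.1 N)) or (distance between adrift_c0 and case_c_mid below 0.06 m and height (world z) of case_c between 0.06 and 0.3 m and angle between case_c's own z axis and vertical below 0.25 rad and horizontal distance between case_c and clipboard below 0.07 m and linear speed of case_c below 0.03 m/s and contact force between case_c and the fingers above 1 N and contact force between case_c and case_a below 0.1 N and contact force between case_c and case_b below 0.1 N and contact force between case_c and clipboard below 0.1 N and contact force between case_c and multimeter below 0.1 N and (height (world z) of case_a below 0.008 m and angle between case_a's own z axis and vertical below 0.1 rad and distance of case_a from where it was at the start of the episode below 0.05 m and linear speed of case_a below 0.03 m/s and contact force between case_a and the fingers below 0.1 N) and (height (world z) of case_b below 0.008 m and angle between case_b's own z axis and vertical below 0.1 rad and distance of case_b from where it was at the start of the episode below 0.05 m and linear speed of case_b below 0.03 m/s and contact force between case_b and the fingers below 0.1 N)))); the arm keeps its last pose, push and grip.
It fails at once if a bystander is pushed aside (30 mm or more) (distance of any of multimeter, pliers, solder_reel from where it was at the start of the episode above 0.03 m).
It also fails if it takes over 72 s, if anything falls off the work surface, if the arm or the gripper's body presses on something with over 40 N, if the wrist force passes 120 N, or if a joint passes its speed limit or range.

## Working session

There is one attempt and no reset: what is moved stays moved. The work goes in short steps, Python scripts to look and compute and a tool call to move; the robot and the scene stay as the last step left them, time stands still between calls to the robot, and variables do not carry over. Pictures are saved under pics/ and viewed, at most 10 in all, crops included, and the job is handed in when it is done.

Besides the shell and the picture viewer there is one more tool, called after "Call:" by a JSON object that holds its "fn" and its "kwargs", one argument or row to a line. carry_out: Moves the arm, as the interface text tells. Its arguments: {"type":"object","properties":{"commands":{"type":"array"},"squeeze":{"type":"number"}},"required":["commands"]}

```bash
mkdir -p pics; ls
python3 - <<'E'
from workcell import env
import cv2
for n in ("top","scene"):
    p,d=env.camera(n); cv2.imwrite(f"pics/{n}0.png",p)
    import numpy as np; np.save(f"/tmp/{n}.npy",d)
    print(n,env.camera_params(n))
s=env.sense();print(s)
E
```

```text
pics
top {'fx': 562.4102880977103, 'fy': 562.4102880977103, 'cx': 320.25230809484793, 'cy': 245.09221288238248, 'D': array([-0.06133455,  0.        ,  0.        ,  0.        ,  0.        ]), 'origin': array([ 0.12376362, -0.08957283,  1.66012553]), 'rotation': array([[ 0.09121208,  0.970966  , -0.22114561],
       [-0.99582691,  0.08960739, -0.01729953],
       [ 0.00301902,  0.22180067,  0.97508735]])}
scene {'fx': 515.0481178638906, 'fy': 515.0481178638906, 'cx': 321.1062410443661, 'cy': 239.42116074633267, 'D': array([-0.01620778,  0.        ,  0.        ,  0.        ,  0.        ]), 'origin': array([ 1.10972228, -0.45794357,  0.97654268]), 'rotation': array([[ 0.51367288, -0.6750652 ,  0.52955372],
       [ 0.85798428,  0.40543537, -0.31541265],
       [-0.00177571,  0.61636769,  0.78745649]])}
{'time': 0.1, 'q': array([-7.41241776e+01,  5.25849184e+00,  7.05765357e+01,  6.86819872e-04,
        1.04267228e+02, -3.25021892e+00]), 'joint_vel': array([-0.09296607, -0.15721944, -0.19571524,  0.07065824, -0.04787718,
        0.08023283]), 'joint_efforts': array([ 2.32571358e-03, -4.60218358e+01, -4.19218254e+01, -1.35129853e-04,
        1.07026906e-02,  3.61054776e-05]), 'tcp_pos': array([ 0.1965069 , -0.56664498,  0.23825177]), 'tool_rot': array([[ 9.44799154e-01,  3.27649708e-01, -4.77034382e-04],
       [ 3.27650035e-01, -9.44797596e-01,  1.71979727e-03],
       [ 1.12790134e-04, -1.78116334e-03, -9.99998407e-01]]), 'contact_force': array([-0.24352796,  0.47603243, -1.05962118]), 'wrist_torque': array([-0.03452167, -0.01722846, -0.0130657 ]), 'grip_force': 0.0, 'opening': 0.08539715968428263}
```

View pics/top0.png

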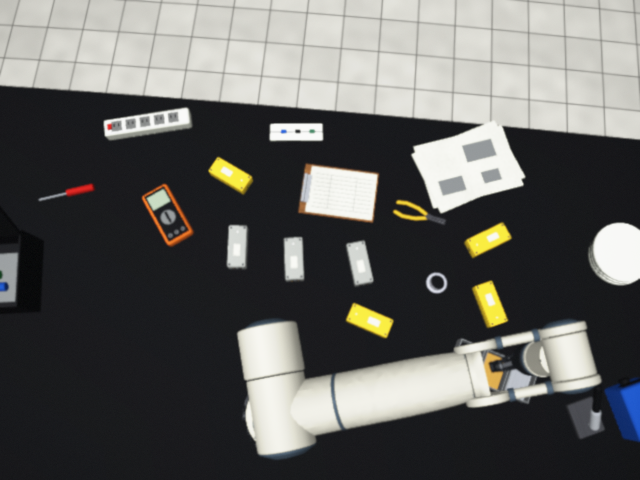

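View pics/scene0.png

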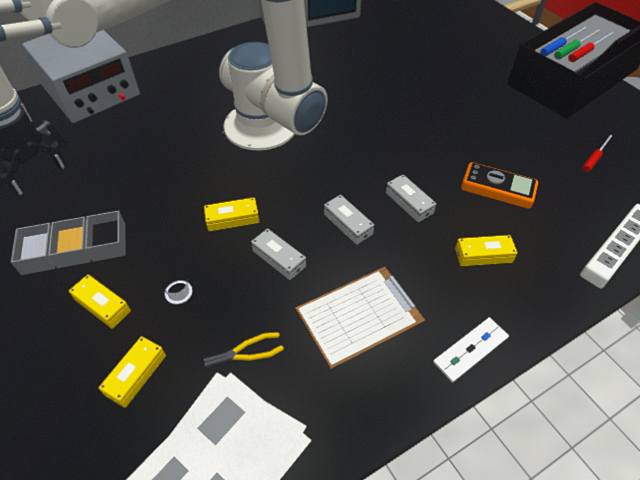

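The top view shows three grey boxes at (237,247), (293,259) and (359,263). The possible confusions are the yellow look-alikes at (230,175), (370,320), (488,240) and (489,303). The clipboard is at (340,193), the multimeter at (167,214), the pliers at (420,212) and the reel at (436,283). I choose the three grey ones. Next I measure them and make one close crop.

```bash
cat > h.py <<'E'
import numpy as np, cv2
from workcell import env
def world(n,uv,z=None,d=None):
    c=env.camera_params(n); K=np.array([[c['fx'],0,c['cx']],[0,c['fy'],c['cy']],[0,0,1]])
    p=cv2.undistortPoints(np.float64(uv).reshape(-1,1,2),K,c['D'])[:,0]
    r=np.c_[p[:,0],-p[:,1],-np.ones(len(p))]@c['rotation'].T
    t=d if d is not None else (z-c['origin'][2])/r[:,2]
    return c['origin']+r*np.asarray(t).reshape(-1,1)
E
python3 - <<'E'
from h import *
p=cv2.imread('pics/top0.png'); d=np.load('/tmp/top.npy')
hsv=cv2.cvtColor(p,cv2.COLOR_BGR2HSV)
for b in [(237,247),(293,259),(359,263)]:
    m=np.zeros(p.shape[:2],bool); m[b[1]-40:b[1]+40,b[0]-27:b[0]+27]=1
    m&=(hsv[...,2]>90)&(hsv[...,1]<60)
    v,u=np.nonzero(m); w=world('top',np.c_[u,v],d=d[v,u])
    t=w[(w[:,2]>.030)&(w[:,2]<.05)]
    r=cv2.minAreaRect(t[:,:2].astype(np.float32)); bx=cv2.boxPoints(r)
    e=max((bx[1]-bx[0],bx[2]-bx[1]),key=np.linalg.norm)
    wr=world('top',np.c_[u,v],z=.04); r2=cv2.minAreaRect(wr[:,:2].astype(np.float32))
    print(b,len(t),np.median(t[:,2]),r[0],r[1],np.degrees(np.arctan2(e[1],e[0])),'ray',r2)
q=np.array([(306,165),(379,172),(374,221),(300,211)])
print(world('top',q,z=.004).mean(0),world('top',q,z=.004))
print(world('top',[(167,214)],z=.048),world('top',[(150,190),(190,240)],z=.03))
cv2.imwrite('pics/crop.png',cv2.resize(p[200:310,200:400],None,fx=4,fy=4))
E
```

```text
(237, 247) 756 0.038830079273649565 (0.4662632346153259, 0.18467170000076294) (0.12703505158424377, 0.054496489465236664) 4.411354 ray ((0.46625766158103943, 0.18502968549728394), (0.1277439147233963, 0.0574883408844471), 4.668968677520752)
(293, 259) 754 0.03855213888011866 (0.44505321979522705, 0.01369420625269413) (0.1263245940208435, 0.05423485487699509) 7.8045135 ray ((0.44444093108177185, 0.013858584687113762), (0.12903983891010284, 0.055804409086704254), 6.045943260192871)
(359, 263) 754 0.03881256552942991 (0.45029371976852417, -0.1813913732767105) (0.12616680562496185, 0.05525369569659233) 16.326437 ray ((0.44967618584632874, -0.17968612909317017), (0.12914642691612244, 0.057873357087373734), 16.513944625854492)
[ 0.67242956 -0.10476841  0.004     ] [[ 0.75087879  0.00757062  0.004     ]
 [ 0.74898466 -0.22129703  0.004     ]
 [ 0.58955234 -0.21668954  0.004     ]
 [ 0.60030243  0.0113423   0.004     ]]
[[0.542204   0.40386801 0.048     ]] [[0.61763895 0.47336192 0.03      ]
 [0.47325317 0.32811605 0.03      ]]
```

View pics/crop.png

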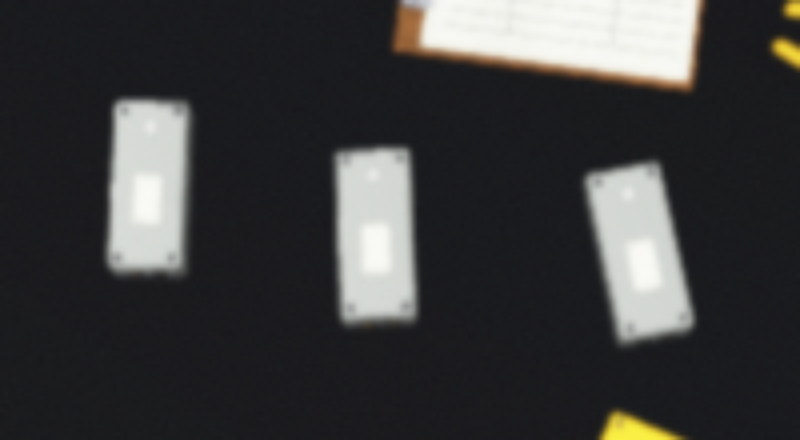

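The crop shows three grey boxes with lids and screws and a white label, and no yellow. I take the right one (359,263) first.

Call:
{"fn": "carry_out", "kwargs": {
  "commands": [
    [0.94,-0.8,0,0,0,0.34,0],
    [0.94,-0.8,0,0,0,0,0],
    [0.94,-0.8,0,0,0,0,0],
    [0.94,-0.8,0,0,0,0,0],
    [0.94,-0.8,0,0,0,0,0],
    [0.94,-0.8,0,0,0,0,0],
    [0.94,-0.8,0,0,0,0,0],
    [0.94,-0.8,0,0,0,0,0],
    [0.94,-0.8,0,0,0,0,0],
    [0.94,-0.8,0,0,0,0,0]
  ],
  "squeeze": 90
}}

```text
time: 1.35
tcp_pos: [0.3646, -0.3069, 0.2388]
tool_rot: [[0.959, 0.282, -0.001], [0.282, -0.959, 0.001], [-0.0, -0.001, -1.0]]
contact_force: [0.4, 0.4, -0.5]
opening: 0.085
grip_force: 0.0
```

Call:
{"fn": "carry_out", "kwargs": {
  "commands": [
    [0.94,-0.8,0,0,0,0,0],
    [0.94,-0.8,0,0,0,0,0],
    [0.94,-0.8,0,0,0,0,0],
    [0.94,-0.8,0,0,0,0,0],
    [0.94,-0.8,0,0,0,0,0],
    [0,0,0.8,0,0,0,0],
    [0,0,0.8,0,0,0,0],
    [0,0,0.8,0,0,0,0],
    [0,0,0.4,0,0,0,0],
    [0,0,0,0,0,0,0]
  ]
}}

```text
time: 2.6
tcp_pos: [0.4482, -0.1789, 0.1682]
tool_rot: [[0.959, 0.282, -0.002], [0.282, -0.959, 0.001], [-0.001, -0.001, -1.0]]
contact_force: [-0.1, -1.0, 0.2]
opening: 0.0854
grip_force: 0.0
```

```bash
cat > look.py <<'E'
# box pose from wrist depth: points with z in 0.03..0.045
from h import *
import sys
def look(name):
    s=env.sense(); c=env.camera_params('wrist'); p,d=env.camera('wrist'); cv2.imwrite(f'pics/{name}.png',p)
    hsv=cv2.cvtColor(p,cv2.COLOR_BGR2HSV)
    v,u=np.nonzero(d>0); w=world('wrist',np.c_[u,v],d=d[v,u])
    k=(w[:,2]>.032)&(w[:,2]<.047)&(hsv[v,u,1]<60)&(hsv[v,u,2]>80)
    m=np.zeros(d.shape,np.uint8); m[v[k],u[k]]=1
    n,l,st,_=cv2.connectedComponentsWithStats(m); i=1+np.argmax(st[1:,4])
    k&=(l[v,u]==i)
    r=cv2.minAreaRect(w[k][:,:2].astype(np.float32)); bx=cv2.boxPoints(r)
    e=max((bx[1]-bx[0],bx[2]-bx[1]),key=np.linalg.norm)
    R=s['tool_rot']; rel=(np.r_[r[0],.04]-s['tcp_pos'])@R
    a=np.degrees(np.arctan2(e[1],e[0])); a=(a+90)%180-90
    print('t',s['time'],'tcp',s['tcp_pos'].round(4),'yaw',np.degrees(np.arctan2(R[1,0],R[0,0])).round(2),'box',np.round(r[0],4),np.round(r[1],4),a.round(2),'shift units',(rel/.025).round(2),'tq',s['wrist_torque'].round(3))
look(sys.argv[1])
E
python3 look.py w1
```

```text
t 2.6 tcp [ 0.4482 -0.1789  0.1682] yaw 16.37 box [0.4469 0.013 ] [0.125  0.0558] 7.58 shift units [ 2.12 -7.37  5.14] tq [0.003 0.057 0.009]
```

View pics/w1.png

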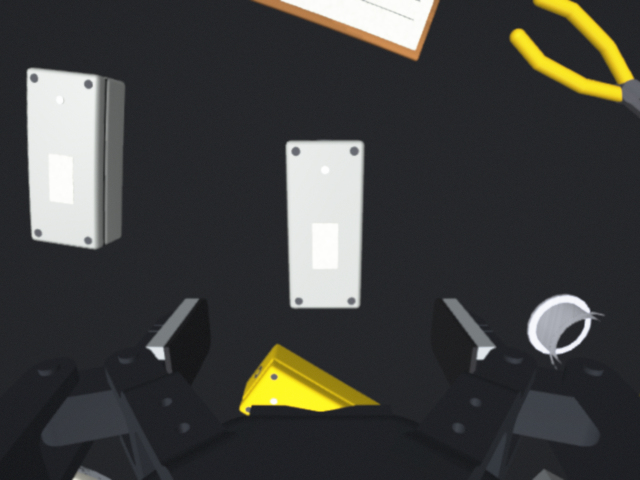

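The wrist view shows the right box centred at (325,225) and aligned with the jaws, but the code picked the middle box at (65,157). I'll select the component nearest the TCP.

```bash
python3 - <<'E'
s=open('look.py').read()
s=s.replace("i=1+np.argmax(st[1:,4])","w0=np.full(d.shape+(3,),9.);w0[v,u]=w;i=min([j for j in range(1,n) if st[j,4]>500],key=lambda j:np.linalg.norm(w0[l==j].mean(0)[:2]-s['tcp_pos'][:2]))")
open('look.py','w').write(s)
E
python3 look.py w2
```

```text
t 2.65 tcp [ 0.4486 -0.179   0.1693] yaw 16.38 box [ 0.452  -0.1818] [0.1245 0.0543] 16.64 shift units [0.1  0.14 5.17] tq [ 0.007 -0.001 -0.028]
```

Call:
{"fn": "carry_out", "kwargs": {
  "commands": [
    [0.1,0.14,0.8,0,0,0,0],
    [0,0,0.9,0,0,0,0],
    [0,0,0.9,0,0,0,0],
    [0,0,0.9,0,0,0,0],
    [0,0,0.9,0,0,0,0],
    [0,0,0.9,0,0,0,0],
    [0,0,0.6,0,0,0,0],
    [0,0,0.2,0,0,0,0],
    [0,0,0,0,0,0,0],
    [0,0,0,0,0,0,80]
  ]
}}

```text
time: 3.95
tcp_pos: [0.4528, -0.1817, 0.0178]
tool_rot: [[0.959, 0.282, 0.002], [0.282, -0.959, -0.001], [0.001, 0.001, -1.0]]
contact_force: [-0.6, 0.5, -0.0]
opening: 0.0699
grip_force: 0.0
```

Call:
{"fn": "carry_out", "kwargs": {
  "commands": [
    [0,0,0,0,0,0,255],
    [0,0,0,0,0,0,255],
    [0,0,0,0,0,0,255],
    [0,0,0,0,0,0,255],
    [0,0,0,0,0,0,255],
    [0,0,0,0,0,0,255],
    [0,0,0,0,0,0,255],
    [0,0,0,0,0,0,255],
    [0,0,0,0,0,0,255],
    [0,0,0,0,0,0,255]
  ]
}}

```text
time: 5.2
tcp_pos: [0.4529, -0.1818, 0.0181]
tool_rot: [[0.959, 0.282, 0.002], [0.282, -0.959, -0.001], [0.002, 0.002, -1.0]]
contact_force: [-0.5, -0.2, 5.7]
opening: 0.0529
grip_force: 96.7
```

Call:
{"fn": "carry_out", "kwargs": {
  "commands": [
    [0,0,-0.3,0,0,0,255],
    [0,0,-0.6,0,0,0,255],
    [0,0,-0.7,0,0,0,255],
    [0,0,-0.7,0,0,0,255],
    [0,0,-0.7,0,0,0,255],
    [0,0,-0.7,0,0,0,255],
    [0,0,-0.5,0,0,0,255],
    [0,0,-0.2,0,0,0,255],
    [0,0,0,0,0,0,255],
    [0,0,0,0,0,0,255]
  ]
}}

```text
time: 6.45
tcp_pos: [0.4518, -0.1813, 0.1259]
tool_rot: [[0.959, 0.282, -0.001], [0.282, -0.959, 0.001], [-0.001, -0.001, -1.0]]
contact_force: [0.3, -0.6, -2.8]
opening: 0.0527
grip_force: 95.9
```

```bash
cat > tq.py <<'E'
from workcell import env
import numpy as np
s=env.sense(); R=s['tool_rot']
print('t',s['time'].__round__(2),'F',s['contact_force'].round(2),'tool-moment',(s['wrist_torque']@R).round(3),'q',np.round(s['q']),'effort5',s['joint_efforts'].round(3),'tilt',np.degrees(np.arccos(-R[2,2])).round(1),'open',round(s['opening'],4))
E
python3 tq.py
```

```text
t 6.45 F [ 0.32 -0.56 -2.8 ] tool-moment [ 0.006  0.075 -0.011] q [-26. -12.  99.  -0.  94.  48.] effort5 [ 2.0000e-03 -3.4012e+01 -4.3434e+01 -0.0000e+00  2.0000e-03  0.0000e+00] tilt 0.1 open 0.0527
```

Call:
{"fn": "carry_out", "kwargs": {
  "commands": [
    [0,0,0,0,1,0,255],
    [0,0,0,0,1,0,255],
    [0,0,0,0,0,0,255],
    [0,0,0,0,0,0,255],
    [0,0,0,0,0,0,255],
    [0,0,0,0,0,0,255],
    [0,0,0,0,0,0,255],
    [0,0,0,0,-1,0,255],
    [0,0,0,0,-1,0,255],
    [0,0,0,0,0,0,255]
  ]
}}

```text
time: 7.7
tcp_pos: [0.4535, -0.1805, 0.1261]
tool_rot: [[0.958, 0.285, -0.001], [0.285, -0.958, 0.001], [-0.001, -0.001, -1.0]]
contact_force: [-0.5, 0.8, -2.9]
opening: 0.0525
grip_force: 95.9
```

```bash
python3 tq.py
```

```text
t 7.7 F [-0.54  0.77 -2.87] tool-moment [0.046 0.03  0.048] q [-26. -12.  98.   0.  94.  48.] effort5 [  0.551 -33.12  -44.096  -0.477   0.335   0.37 ] tilt 0.1 open 0.0525
```

Call:
{"fn": "carry_out", "kwargs": {
  "commands": [
    [0,0,0,0,-1,0,255],
    [0,0,0,0,-1,0,255],
    [0,0,0,0,0,0,255],
    [0,0,0,0,0,0,255],
    [0,0,0,0,0,0,255],
    [0,0,0,0,0,0,255],
    [0,0,0,0,0,0,255],
    [0,0,0,0,1,0,255],
    [0,0,0,0,1,0,255],
    [0,0,0,0,0,0,255]
  ]
}}

```text
time: 8.95
tcp_pos: [0.4509, -0.1821, 0.1274]
tool_rot: [[0.96, 0.28, 0.001], [0.28, -0.96, -0.001], [0.001, 0.001, -1.0]]
contact_force: [-0.9, -0.9, -2.3]
opening: 0.0525
grip_force: 95.9
```

```bash
python3 tq.py
```

```text
t 8.95 F [-0.9  -0.86 -2.33] tool-moment [ 0.006 -0.026 -0.001] q [-26. -12.  99.  -0.  94.  48.] effort5 [ -0.448 -34.392 -42.317   0.407  -0.406  -0.279] tilt 0.1 open 0.0525
```

```bash
cat > avg.py <<'E'
from workcell import env
import numpy as np
L=[]
for i in range(10):
    env.camera('wrist'); s=env.sense(); L.append(np.r_[s['wrist_torque']@s['tool_rot'],s['contact_force'][2]])
L=np.array(L); print(round(s['time'],2),'My/each',L[:,1].round(3),'mean',L.mean(0).round(4),'sem',(L.std(0)/10**.5).round(4))
E
python3 avg.py
```

```text
9.45 My/each [ 0.009  0.027 -0.027  0.037 -0.01  -0.022 -0.001  0.017  0.008 -0.   ] mean [-1.2000e-03  3.9000e-03 -5.0000e-03 -2.3071e+00] sem [0.0059 0.0061 0.0071 0.1476]
```

Call:
{"fn": "carry_out", "kwargs": {
  "commands": [
    [0,0,0,0,1,0,255],
    [0,0,0,0,1,0,255],
    [0,0,0,0,0,0,255],
    [0,0,0,0,0,0,255],
    [0,0,0,0,0,0,255],
    [0,0,0,0,0,0,255],
    [0,0,0,0,0,0,255],
    [0,0,0,0,-1,0,255],
    [0,0,0,0,-1,0,255],
    [0,0,0,0,0,0,255]
  ]
}}

```text
time: 10.7
tcp_pos: [0.4535, -0.1805, 0.1261]
tool_rot: [[0.958, 0.285, -0.001], [0.285, -0.958, 0.001], [-0.001, -0.001, -1.0]]
contact_force: [0.4, -0.2, -2.9]
opening: 0.0529
grip_force: 95.9
```

```bash
python3 avg.py
```

```text
11.2 My/each [ 0.007 -0.028  0.     0.009 -0.006 -0.03   0.02   0.049  0.019 -0.   ] mean [-3.0000e-03  4.0000e-03  1.1000e-03 -2.5021e+00] sem [0.0046 0.007  0.0122 0.1249]
```

The right box is sound, with no change of moment between the ends. I set it back where it stood.

Call:
{"fn": "carry_out", "kwargs": {
  "commands": [
    [0,0,0.4,0,0,0,255],
    [0,0,0.7,0,0,0,255],
    [0,0,0.8,0,0,0,255],
    [0,0,0.8,0,0,0,255],
    [0,0,0.7,0,0,0,255],
    [0,0,0.5,0,0,0,255],
    [0,0,0.3,0,0,0,255],
    [0,0,0.15,0,0,0,255],
    [0,0,0,0,0,0,255],
    [0,0,0,0,0,0,255]
  ]
}}

```text
time: 12.45
tcp_pos: [0.4525, -0.1816, 0.0185]
tool_rot: [[0.959, 0.282, 0.001], [0.282, -0.959, -0.0], [0.001, 0.001, -1.0]]
contact_force: [-0.5, 0.4, -2.8]
opening: 0.0528
grip_force: 95.9
```

Call:
{"fn": "carry_out", "kwargs": {
  "commands": [
    [0,0,0.05,0,0,0,255],
    [0,0,0,0,0,0,255],
    [0,0,0,0,0,0,0],
    [0,0,0,0,0,0,0],
    [0,0,0,0,0,0,0],
    [0,0,0,0,0,0,0],
    [0,0,-0.5,0,0,0,0],
    [0,0,-0.9,0,0,0,0],
    [0,0,-1,0,0,0,0],
    [0,0,-1,0,0,0,0]
  ]
}}

```text
time: 13.7
tcp_pos: [0.4523, -0.1815, 0.1036]
tool_rot: [[0.959, 0.282, 0.001], [0.282, -0.959, -0.0], [0.001, 0.001, -1.0]]
contact_force: [0.4, 0.4, -0.2]
opening: 0.0852
grip_force: 0.0
```

Call:
{"fn": "carry_out", "kwargs": {
  "commands": [
    [0,0,-1,0,0,0.55,0],
    [0,0,-1,0,0,0.55,0],
    [0.1,-1,0,0,0,0,0],
    [0.1,-1,0,0,0,0,0],
    [0.1,-1,0,0,0,0,0],
    [0.1,-1,0,0,0,0,0],
    [0.1,-1,0,0,0,0,0],
    [0.1,-1,0,0,0,0,0],
    [0.1,-1,0,0,0,0,0],
    [0.07,-0.76,0,0,0,0,0]
  ]
}}

```text
time: 14.95
tcp_pos: [0.4456, 0.0144, 0.1529]
tool_rot: [[0.991, 0.133, 0.001], [0.133, -0.991, 0.0], [0.001, 0.0, -1.0]]
contact_force: [0.2, -1.1, 0.7]
opening: 0.0849
grip_force: 0.0
```

```bash
python3 look.py w3
```

```text
t 14.95 tcp [0.4456 0.0144 0.1529] yaw 7.64 box [0.446  0.0152] [0.1248 0.0542] 7.85 shift units [ 0.02 -0.03  4.52] tq [ 0.017  0.009 -0.002]
```

Call:
{"fn": "carry_out", "kwargs": {
  "commands": [
    [0,0,0.8,0,0,0,0],
    [0,0,0.9,0,0,0,0],
    [0,0,0.9,0,0,0,0],
    [0,0,0.9,0,0,0,0],
    [0,0,0.9,0,0,0,0],
    [0,0,0.6,0,0,0,0],
    [0,0,0.3,0,0,0,0],
    [0,0,0.1,0,0,0,80],
    [0,0,0,0,0,0,255],
    [0,0,0,0,0,0,255]
  ]
}}

```text
time: 16.25
tcp_pos: [0.4461, 0.0134, 0.0177]
tool_rot: [[0.991, 0.132, 0.002], [0.132, -0.991, -0.0], [0.002, 0.0, -1.0]]
contact_force: [1.0, 0.2, -0.3]
opening: 0.0526
grip_force: 95.6
```

Call:
{"fn": "carry_out", "kwargs": {
  "commands": [
    [0,0,0,0,0,0,255],
    [0,0,0,0,0,0,255],
    [0,0,-0.3,0,0,0,255],
    [0,0,-0.6,0,0,0,255],
    [0,0,-0.7,0,0,0,255],
    [0,0,-0.8,0,0,0,255],
    [0,0,-0.8,0,0,0,255],
    [0,0,-0.7,0,0,0,255],
    [0,0,-0.4,0,0,0,255],
    [0,0,-0.1,0,0,0,255]
  ]
}}

```text
time: 17.5
tcp_pos: [0.4458, 0.0134, 0.1276]
tool_rot: [[0.991, 0.132, 0.001], [0.132, -0.991, -0.0], [0.001, 0.0, -1.0]]
contact_force: [0.1, 0.5, -2.5]
opening: 0.0529
grip_force: 95.9
```

Call:
{"fn": "carry_out", "kwargs": {
  "commands": [
    [0,0,0,0,1,0,255],
    [0,0,0,0,1,0,255],
    [0,0,0,0,0,0,255],
    [0,0,0,0,0,0,255],
    [0,0,0,0,0,0,255],
    [0,0,0,0,0,0,255],
    [0,0,0,0,0,0,255],
    [0,0,0,0,-1,0,255],
    [0,0,0,0,-1,0,255],
    [0,0,0,0,0,0,255]
  ]
}}

```text
time: 18.75
tcp_pos: [0.4465, 0.0137, 0.125]
tool_rot: [[0.991, 0.133, -0.004], [0.133, -0.991, 0.0], [-0.004, -0.001, -1.0]]
contact_force: [0.2, -0.5, -2.0]
opening: 0.0526
grip_force: 95.7
```

```bash
python3 avg.py
```

```text
19.25 My/each [ 0.046 -0.05   0.012 -0.041 -0.019 -0.005 -0.033 -0.018 -0.007 -0.027] mean [ 2.0000e-03 -1.4300e-02  5.9000e-03 -2.0038e+00] sem [0.0074 0.0084 0.0124 0.0932]
```

Call:
{"fn": "carry_out", "kwargs": {
  "commands": [
    [0,0,0,0,-1,0,255],
    [0,0,0,0,-1,0,255],
    [0,0,0,0,0,0,255],
    [0,0,0,0,0,0,255],
    [0,0,0,0,0,0,255],
    [0,0,0,0,0,0,255],
    [0,0,0,0,0,0,255],
    [0,0,0,0,1,0,255],
    [0,0,0,0,1,0,255],
    [0,0,0,0,0,0,255]
  ]
}}

```text
time: 20.5
tcp_pos: [0.4443, 0.0133, 0.1274]
tool_rot: [[0.991, 0.132, 0.002], [0.132, -0.991, -0.0], [0.002, 0.0, -1.0]]
contact_force: [-1.0, 1.0, -1.5]
opening: 0.0524
grip_force: 95.7
```

```bash
python3 avg.py
```

```text
21.0 My/each [-0.029 -0.042 -0.004  0.018  0.01   0.015  0.013  0.035  0.028  0.012] mean [ 0.0031  0.0056 -0.0256 -2.0664] sem [0.0097 0.0073 0.0129 0.1644]
```

The middle box is sound as well. I put it back, then try the left one.

Call:
{"fn": "carry_out", "kwargs": {
  "commands": [
    [0,0,0.4,0,0,0,255],
    [0,0,0.7,0,0,0,255],
    [0,0,0.8,0,0,0,255],
    [0,0,0.8,0,0,0,255],
    [0,0,0.7,0,0,0,255],
    [0,0,0.5,0,0,0,255],
    [0,0,0.3,0,0,0,255],
    [0,0,0.15,0,0,0,255],
    [0,0,0.05,0,0,0,255],
    [0,0,0,0,0,0,255]
  ]
}}

```text
time: 22.25
tcp_pos: [0.4459, 0.0134, 0.0177]
tool_rot: [[0.991, 0.132, 0.001], [0.132, -0.991, -0.0], [0.001, 0.0, -1.0]]
contact_force: [-1.7, 0.0, 2.2]
opening: 0.0523
grip_force: 96.1
```

Call:
{"fn": "carry_out", "kwargs": {
  "commands": [
    [0,0,0,0,0,0,255],
    [0,0,0,0,0,0,255],
    [0,0,0,0,0,0,0],
    [0,0,0,0,0,0,0],
    [0,0,0,0,0,0,0],
    [0,0,0,0,0,0,0],
    [0,0,-0.5,0,0,0,0],
    [0,0,-0.9,0,0,0,0],
    [0,0,-1,0,0,0,0],
    [0,0,-1,0,0,0,0]
  ]
}}

```text
time: 23.5
tcp_pos: [0.4457, 0.0134, 0.1036]
tool_rot: [[0.991, 0.132, 0.001], [0.132, -0.991, -0.0], [0.001, 0.0, -1.0]]
contact_force: [0.2, -0.2, -0.3]
opening: 0.0854
grip_force: 0.0
```

Call:
{"fn": "carry_out", "kwargs": {
  "commands": [
    [0,0,-1,0,0,0.39,0],
    [0,0,-1,0,0,0,0],
    [0.19,-0.97,0,0,0,0,0],
    [0.19,-0.97,0,0,0,0,0],
    [0.19,-0.97,0,0,0,0,0],
    [0.19,-0.97,0,0,0,0,0],
    [0.19,-0.97,0,0,0,0,0],
    [0.19,-0.97,0,0,0,0,0],
    [0.19,-0.97,0,0,0,0,0],
    [0,0,0,0,0,0,0]
  ]
}}

```text
time: 24.75
tcp_pos: [0.4654, 0.1864, 0.1525]
tool_rot: [[0.997, 0.08, 0.0], [0.08, -0.997, 0.0], [0.001, -0.0, -1.0]]
contact_force: [0.1, -0.0, 0.7]
opening: 0.0855
grip_force: 0.0
```

```bash
python3 look.py w4
```

```text
t 24.75 tcp [0.4654 0.1864 0.1525] yaw 4.62 box [0.4675 0.1839] [0.1239 0.0544] 4.66 shift units [0.07 0.11 4.5 ] tq [-0.008 -0.046 -0.103]
```

Call:
{"fn": "carry_out", "kwargs": {
  "commands": [
    [0.07,0.1,0.8,0,0,0,0],
    [0,0,0.9,0,0,0,0],
    [0,0,0.9,0,0,0,0],
    [0,0,0.9,0,0,0,0],
    [0,0,0.9,0,0,0,0],
    [0,0,0.6,0,0,0,0],
    [0,0,0.3,0,0,0,0],
    [0,0,0.1,0,0,0,80],
    [0,0,0,0,0,0,255],
    [0,0,0,0,0,0,255]
  ]
}}

```text
time: 26.05
tcp_pos: [0.4681, 0.1832, 0.0179]
tool_rot: [[0.997, 0.078, 0.002], [0.078, -0.997, 0.001], [0.002, -0.001, -1.0]]
contact_force: [0.7, 0.5, 2.0]
opening: 0.0527
grip_force: 95.6
```

Call:
{"fn": "carry_out", "kwargs": {
  "commands": [
    [0,0,0,0,0,0,255],
    [0,0,0,0,0,0,255],
    [0,0,-0.3,0,0,0,255],
    [0,0,-0.6,0,0,0,255],
    [0,0,-0.7,0,0,0,255],
    [0,0,-0.8,0,0,0,255],
    [0,0,-0.8,0,0,0,255],
    [0,0,-0.7,0,0,0,255],
    [0,0,-0.4,0,0,0,255],
    [0,0,-0.1,0,0,0,255]
  ]
}}

```text
time: 27.3
tcp_pos: [0.4676, 0.183, 0.1276]
tool_rot: [[0.997, 0.078, 0.001], [0.078, -0.997, 0.0], [0.001, -0.0, -1.0]]
contact_force: [-0.7, -0.2, -4.1]
opening: 0.0526
grip_force: 95.0
```

Call:
{"fn": "carry_out", "kwargs": {
  "commands": [
    [0,0,0,0,1,0,255],
    [0,0,0,0,1,0,255],
    [0,0,0,0,0,0,255],
    [0,0,0,0,0,0,255],
    [0,0,0,0,0,0,255],
    [0,0,0,0,0,0,255],
    [0,0,0,0,0,0,255],
    [0,0,0,0,-1,0,255],
    [0,0,0,0,-1,0,255],
    [0,0,0,0,0,0,255]
  ]
}}

```text
time: 28.55
tcp_pos: [0.4687, 0.1826, 0.1252]
tool_rot: [[0.997, 0.077, -0.002], [0.077, -0.997, -0.001], [-0.003, 0.001, -1.0]]
contact_force: [-0.2, -0.1, -4.2]
opening: 0.0527
grip_force: 95.8
```

```bash
python3 avg.py
```

```text
29.05 My/each [ 0.038  0.031  0.05   0.031  0.081  0.024 -0.011 -0.012  0.034  0.061] mean [ 0.0206  0.0327 -0.011  -3.7606] sem [0.0079 0.0086 0.0094 0.1764]
```

Call:
{"fn": "carry_out", "kwargs": {
  "commands": [
    [0,0,0,0,-1,0,255],
    [0,0,0,0,-1,0,255],
    [0,0,0,0,0,0,255],
    [0,0,0,0,0,0,255],
    [0,0,0,0,0,0,255],
    [0,0,0,0,0,0,255],
    [0,0,0,0,0,0,255],
    [0,0,0,0,1,0,255],
    [0,0,0,0,1,0,255],
    [0,0,0,0,0,0,255]
  ]
}}

```text
time: 30.3
tcp_pos: [0.4656, 0.1829, 0.1272]
tool_rot: [[0.997, 0.079, 0.0], [0.079, -0.997, 0.0], [0.0, -0.0, -1.0]]
contact_force: [-0.0, 1.3, -4.3]
opening: 0.0525
grip_force: 96.9
```

```bash
python3 avg.py
```

```text
30.8 My/each [-0.075 -0.01   0.012 -0.012 -0.055 -0.056 -0.002 -0.021 -0.063  0.006] mean [ 0.0079 -0.0276 -0.0043 -3.8459] sem [0.0076 0.0095 0.0125 0.131 ]
```

The left box rattles: the moment swings from +0.033 to -0.028 N m, and it is heavier. I tip it a few more times, more steeply, to be sure the steps are met.

Call:
{"fn": "carry_out", "kwargs": {
  "commands": [
    [0,0,0,0,1,0,255],
    [0,0,0,0,1,0,255],
    [0,0,0,0,0.5,0,255],
    [0,0,0,0,0,0,255],
    [0,0,0,0,0,0,255],
    [0,0,0,0,0,0,255],
    [0,0,0,0,0,0,255],
    [0,0,0,0,0,0,255],
    [0,0,0,0,0,0,255],
    [0,0,0,0,0,0,255]
  ]
}}

```text
time: 32.05
tcp_pos: [0.4674, 0.1829, 0.1268]
tool_rot: [[0.937, 0.078, 0.341], [0.073, -0.997, 0.027], [0.342, 0.0, -0.94]]
contact_force: [0.1, 0.4, -3.1]
opening: 0.0524
grip_force: 97.2
```

Call:
{"fn": "carry_out", "kwargs": {
  "commands": [
    [0,0,0,0,-1,0,255],
    [0,0,0,0,-1,0,255],
    [0,0,0,0,-1,0,255],
    [0,0,0,0,-1,0,255],
    [0,0,0,0,-1,0,255],
    [0,0,0,0,0,0,255],
    [0,0,0,0,0,0,255],
    [0,0,0,0,0,0,255],
    [0,0,0,0,0,0,255],
    [0,0,0,0,0,0,255]
  ]
}}

```text
time: 33.3
tcp_pos: [0.4672, 0.183, 0.1276]
tool_rot: [[0.937, 0.078, -0.339], [0.074, -0.997, -0.026], [-0.34, -0.0, -0.94]]
contact_force: [-1.0, -0.2, -4.3]
opening: 0.0525
grip_force: 98.0
```

Call:
{"fn": "carry_out", "kwargs": {
  "commands": [
    [0,0,0,0,0,0,255],
    [0,0,0,0,0,0,255],
    [0,0,0,0,1,0,255],
    [0,0,0,0,1,0,255],
    [0,0,0,0,1,0,255],
    [0,0,0,0,1,0,255],
    [0,0,0,0,1,0,255],
    [0,0,0,0,0,0,255],
    [0,0,0,0,0,0,255],
    [0,0,0,0,0,0,255]
  ]
}}

```text
time: 34.55
tcp_pos: [0.4683, 0.1829, 0.1276]
tool_rot: [[0.937, 0.078, 0.34], [0.073, -0.997, 0.027], [0.341, -0.0, -0.94]]
contact_force: [0.0, -0.4, -3.2]
opening: 0.0527
grip_force: 98.1
```

Call:
{"fn": "carry_out", "kwargs": {
  "commands": [
    [0,0,0,0,0,0,255],
    [0,0,0,0,0,0,255],
    [0,0,0,0,0,0,255],
    [0,0,0,0,0,0,255],
    [0,0,0,0,-0.5,0,255],
    [0,0,0,0,-1,0,255],
    [0,0,0,0,-1,0,255],
    [0,0,0,0,0,0,255],
    [0,0,0,0,0,0,255],
    [0,0,0,0,0,0,255]
  ]
}}

```text
time: 35.8
tcp_pos: [0.4669, 0.183, 0.1274]
tool_rot: [[0.997, 0.079, 0.003], [0.079, -0.997, 0.0], [0.003, -0.0, -1.0]]
contact_force: [0.1, 0.9, -3.9]
opening: 0.0526
grip_force: 98.0
```

```bash
python3 avg.py
```

```text
36.3 My/each [-0.043  0.046 -0.011  0.024  0.107 -0.004 -0.037 -0.009  0.021  0.009] mean [ 1.2000e-03  1.0400e-02  7.3000e-03 -3.7513e+00] sem [0.0125 0.013  0.0098 0.0679]
```

The last reading is weak, so I make one more swing each way with longer averaging.

Call:
{"fn": "carry_out", "kwargs": {
  "commands": [
    [0,0,0,0,-1,0,255],
    [0,0,0,0,-1,0,255],
    [0,0,0,0,0,0,255],
    [0,0,0,0,0,0,255],
    [0,0,0,0,0,0,255],
    [0,0,0,0,0,0,255],
    [0,0,0,0,0,0,255],
    [0,0,0,0,0,0,255],
    [0,0,0,0,1,0,255],
    [0,0,0,0,1,0,255]
  ]
}}

```text
time: 37.55
tcp_pos: [0.4677, 0.1828, 0.1265]
tool_rot: [[0.997, 0.078, 0.003], [0.078, -0.997, 0.0], [0.003, 0.0, -1.0]]
contact_force: [0.1, 1.0, -3.3]
opening: 0.0528
grip_force: 98.1
```

```bash
sed -i 's/range(10)/range(30)/;s/\/10\*\*/\/30**/' avg.py; python3 avg.py
```

```text
39.05 My/each [-0.059 -0.052 -0.063 -0.033 -0.018  0.088  0.002 -0.06  -0.051 -0.074
  0.037 -0.006 -0.057 -0.028 -0.035 -0.001 -0.026 -0.039 -0.057 -0.015
  0.035 -0.05  -0.071 -0.005 -0.048 -0.009 -0.071 -0.082 -0.035  0.001] mean [ 7.5000e-03 -2.9400e-02  1.6000e-03 -3.8465e+00] sem [0.0074 0.0068 0.0057 0.0948]
```

Call:
{"fn": "carry_out", "kwargs": {
  "commands": [
    [0,0,0,0,1,0,255],
    [0,0,0,0,1,0,255],
    [0,0,0,0,0,0,255],
    [0,0,0,0,0,0,255],
    [0,0,0,0,0,0,255],
    [0,0,0,0,0,0,255],
    [0,0,0,0,0,0,255],
    [0,0,0,0,0,0,255],
    [0,0,0,0,-1,0,255],
    [0,0,0,0,-1,0,255]
  ]
}}

```text
time: 40.3
tcp_pos: [0.4674, 0.1831, 0.1277]
tool_rot: [[0.997, 0.079, -0.002], [0.079, -0.997, 0.0], [-0.002, -0.001, -1.0]]
contact_force: [0.4, -0.5, -3.5]
opening: 0.0527
grip_force: 98.1
```

```bash
python3 avg.py
```

```text
41.8 My/each [ 0.153  0.097  0.047  0.049 -0.033 -0.035 -0.019 -0.02   0.026  0.007
  0.029  0.053 -0.    -0.031 -0.028  0.042  0.04   0.078  0.061  0.
  0.005 -0.027  0.023  0.042  0.017  0.021 -0.013  0.009  0.07   0.065] mean [ 5.2000e-03  2.4300e-02 -3.0000e-04 -3.7806e+00] sem [0.0061 0.0078 0.0071 0.0926]
```

Confirmed (-0.029 against +0.024 N m). I carry the left box over the clipboard.

Call:
{"fn": "carry_out", "kwargs": {
  "commands": [
    [0.12,0.2,-0.3,0,0,0,255],
    [0.24,0.4,-0.4,0,0,0,255],
    [0.36,0.6,-0.3,0,0,0,255],
    [0.48,0.8,0,0,0,0,255],
    [0.48,0.8,0,0,0,0,255],
    [0.48,0.8,0,0,0,0,255],
    [0.48,0.8,0,0,0,0,255],
    [0.48,0.8,0,0,0,0,255],
    [0.48,0.8,0,0,0,0,255],
    [0.48,0.8,0,0,0,0,255]
  ]
}}

```text
time: 43.05
tcp_pos: [0.5833, 0.0201, 0.1518]
tool_rot: [[0.997, 0.078, -0.0], [0.078, -0.997, 0.0], [-0.0, -0.0, -1.0]]
contact_force: [0.0, 0.2, -3.9]
opening: 0.0526
grip_force: 98.0
```

Call:
{"fn": "carry_out", "kwargs": {
  "commands": [
    [0.48,0.8,0,0,0,0,255],
    [0.48,0.8,0,0,0,0,255],
    [0.48,0.8,0,0,0,0,255],
    [0.48,0.8,0,0,0,0,255],
    [0.48,0.8,0,0,0,0,255],
    [0.36,0.6,0,0,0,0,255],
    [0.24,0.4,0,0,0,0,255],
    [0.12,0.2,0,0,0,0,255],
    [0,0,0,0,0,0,255],
    [0,0,0,0,0,0,255]
  ]
}}

```text
time: 44.3
tcp_pos: [0.6701, -0.1016, 0.1519]
tool_rot: [[0.997, 0.079, -0.0], [0.079, -0.997, 0.0], [-0.0, -0.0, -1.0]]
contact_force: [-0.5, 0.6, -3.4]
opening: 0.0524
grip_force: 98.0
```

Run:
```python
from workcell import env
import cv2
p,d=env.camera('scene'); cv2.imwrite('pics/end.png',p); s=env.sense(); print(s['tcp_pos'],s['joint_vel'].round(1),s['time'],s['contact_force'])
```

```text
[ 0.67014225 -0.10153561  0.15194005] [-0.  -0.1  0.1  0.  -0.2 -0.3] 44.35 [-0.0749794  -0.40345866 -3.9175263 ]
```

View pics/end.png

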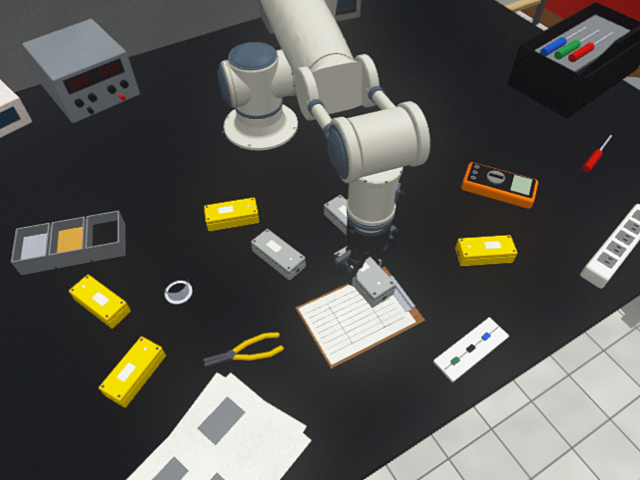

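The picture shows the box held level over the clipboard at (373,280). The right box (278,253) and middle box (338,212) are back in place, and the bystanders are untouched. I hand the job in.

```bash
python3 -c "
from workcell import env
print(env.finish_job())"
```

```text
the job is handed in; nothing more can be done
None
```

The left box is the one that rattles: I handed in with it held level and still over the middle of the clipboard, its underside about 130 mm above the bench, and the two sound boxes standing back in their places; no verdict was returned.

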